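Slide the heat spreader along the rail into the jig's corner

ROBOT

A 6-joint arm with a two-finger parallel gripper is mounted at the origin on the work surface. World frame = base frame: x ahead of the robot, y to its left, z up, the work surface at z = 0. Lengths are in mm, angles in rad, forces in N, time in s.
With the tool pointing down it reaches from about 300 to 950 mm from the base axis. Payload 3.1 kg.
Tool frame: the origin (TCP) lies at the very end of the fingers, on their centre line; the grasp point (between the pads) lies 19 mm behind it; y points along the fingers, z is the direction in which the jaws open and shut, and the axes are right-handed (so a half turn about y gives the same grasp; the last joint's range is limited). The gripper opens to 85 mm and grips with 20 to 120 N. Pads are 22 mm wide; open, the fingers measure 114 mm over their backs; the gripper's body (76 mm by 85 mm) begins 54 mm behind the grasp point. The pads swing forward as they close: fully open they stand 13 mm farther back than shut.
Start: joints at [-1.294, 0.308, 1.634, -0, 1.2, -0.07], TCP at [212.405, -587.806, 231.272] pointing down, gripper open.
Joint ranges: [-3.06, 3.06], [-0.79, 1.96], [0.05, 2.63], [-1.19, 4.34], [0.05, 2.64], [-2.94, 2.94]. Speed limits (rad/s): [2.79, 2.79, 3.14, 3.14, 3.14, 3.14].

INTERFACE

Orientations are given as a unit quaternion [w, x, y, z].
In Python, from cell import telemetry, eyes, close_job gives the robot as it stands.
- The arm moves only by the tool drive_tool, never from a script. Its argument "targets" is a list of rows, each a list of 7 numbers: the opening in per cent of the stroke, from 0 (shut) to 100 (fully open), then the shift along the world's x, y, z in m, then the turn, a rotation vector about the world's x, y, z in degrees. A call has 1 to 8 rows; each row is the pose to reach, as a shift and turn from the pose commanded when the call began; what a row does not reach only later rows make up. A row lasts 1/12 s, in which the tool goes at most 41.7 mm and 7.16 degrees, less where a joint would pass 70% of its speed; a pose out of reach is approached as far as the arm can. A call with a gripper value outside its range is refused whole. The fingers move at their own pace and stop on an object; "newtons" is the grip in N (left out, the last holds). Time passes only in rows, so rows that repeat a pose let the fingers close. It gives the time, the measured TCP pose, the force and the opening at its end, in the units of the state.
- telemetry.observe(): the state, without advancing time (a new reading comes with each control period).
- eyes.camera(name): name is "side" or "top"; returns the picture (384x512x3 uint8, red, green, blue); there is no depth.
- eyes.get_calibration(name): a dict with "K" (3x3 intrinsics, pixels), "dist" ([k1, k2, p1, p2, k3] as OpenCV has them; the pictures are not rectified), "extrinsics" (4x4, takes a point from camera to world coordinates). Camera axes: x right, y down, z forward; pixel columns grow to the right and rows downward; lengths in mm; the calibration is good to about 2 mm. A picture is of the moment at which its call begins. get_calibration takes no time and is no camera call.
- close_job(): hands the job in, once; it reports no verdict.
The state is a dict: "time": time; "q": joint angles; "qd": joint speeds; "joint_torque": joint torques, N m; "position": TCP position; "eef_rot": TCP orientation; "force": force on the tool from outside, world axes, zero at the start; "ft_torque": the same for the moment, N m; "gripper_width": finger opening in mm.
Only numpy, scipy, OpenCV 4.12 (cv2) and the standard library are available. Lean on these libraries where they do the work, as an engineer would, in place of code of your own. Each camera call takes 0.05 s, during which the arm holds its last target. There are 200 camera calls.

TASK

Using only the fingertips or the outside of the fingers, push the aluminium LED heat-spreader block flat against the long rail of the jig, then slide it along the rail, into the corner pocket, until it is fully home against both the rail and the end stop. Keep it flat on the jig plate all the time - do not pick it up or tip it - and leave everything else on the bench where it is; finish with the hand clear.

Things in the scene. Friction and masses are not known exactly. Their poses are not given: they have to be found in the camera images.
- spreader: rectangular aluminium heat-spreader block with a small LED chip on top, 44 mm (its x) by 64 mm (its y) by 16 mm tall, about 120 g (85 to 170 g), loose, lying flat on the jig plate. Origin: centre of its underside; z up
- jig: fixed assembly jig: plywood plate 8 mm thick, x -90 to +60 mm, y -145 to +145 mm from its origin (at table height), z up. It carries three dark steel bars, 12 mm high and 14 mm thick: a long rail along y at its +x edge, a stop across its +y end, and a short keeper parallel to the rail. Stop's inner face: y = +125 mm, spanning x -35 to +45 mm
- rail_face (a point): foot of the rail's inner face, half-way along it; axes as the jig's. The face looks to -x and runs 140 mm either way along y. The block starts on its -x side, on the plate, askew by up to 0.35 rad, its centre 45 to 67 mm from the face and 112 to 172 mm from the stop
- keeper_mouth (a point): foot of the keeper's corner at the pocket's mouth, on its face towards the rail; axes as the jig's. The keeper runs 30 mm from here in +y to the stop. Rail, stop and keeper make a pocket 49 mm wide and 30 mm deep, open to -y: the block enters lengthwise along the rail, and seated it sticks out by 34 mm
- corner (a point): the inside corner where the rail's inner face, the stop's inner face and the plate's top meet; axes as the jig's. With the block fully seated its origin is at x = -22 mm, y = -32 mm, z = 0 from here
- standoff: small brass standoff, an upright cylinder 18 mm diameter, 26 mm tall, standing on the jig plate outside the keeper; bystander, leave alone. Origin: centre of underside
- lens: plano-convex glass lens blank, 52 mm diameter, 20 mm tall, on the table beyond the rail; bystander, leave alone. Origin: centre of underside
- screwdriver: screwdriver 160 mm long lying on the table beyond the rail; its x axis runs from handle to tip; bystander, leave alone
- tape: roll of black tape lying flat, 68 mm diameter, 18 mm tall; bystander, leave alone
- phone: flat black phone 150 x 72 x 9 mm; bystander, leave alone
- can: upright can 52 mm diameter, 120 mm tall; bystander, leave alone
- lamp: headlamp projector unit standing lens up, 92 mm diameter, 81 mm tall; bystander, leave alone
- heatgun: green heat gun lying on its side, about 210 x 200 x 72 mm; bystander, leave alone
Not all that is in view belongs to the job. Leave any blue or purple look-alike of the spreader alone.

How it is judged (in metres and radians):
On the way:
1. the block lies flat against the rail (within 3 mm and 0.1 rad), before entering the pocket (x of spreader in the frame of corner above -0.025 m and angle between the y axis of spreader and the y axis of jig, either way round below 0.1 rad and y of spreader in the frame of corner below -0.067 m), for 0.1 s.
At the end, for the whole second after the job is handed in: The block lies flat and at rest on the jig plate in the corner pocket, within 3 mm of the rail and 3 mm of the end stop and parallel to the rail within 0.1 rad (x of spreader in the frame of corner above -0.025 m and angle between the y axis of spreader and the y axis of jig, either way round below 0.1 rad and y of spreader in the frame of corner above -0.035 m and z of spreader in the frame of corner below 0.003 m and angle between spreader's own z axis and vertical below 0.05 rad and linear speed of spreader below 0.01 m/s); the robot touches nothing.
It fails at once if the block is lifted more than 8 mm off the plate or tipped by more than 0.25 rad (z of spreader in the frame of corner above 0.008 m or angle between spreader's own z axis and vertical above 0.25 rad).
It fails at once if a bystander is moved by more than 20 mm (distance of any of standoff, lens, screwdriver, tape, phone, can, lamp, heatgun from where it was at the start of the episode above 0.02 m).
It also fails if it takes over 42 s, if anything falls off the work surface, if the arm or the gripper's body presses on something with over 40 N, if the wrist force passes 120 N, or if a joint passes its speed limit or range.

## Working session

There is one attempt and no reset: what is moved stays moved. The work goes in short steps, Python scripts to look and compute and a tool call to move; the robot and the scene stay as the last step left them, time stands still between calls to the robot, and variables do not carry over. Pictures are saved under pics/ and viewed, about 8 in all and at most 12, crops included, and the job is handed in when it is done.

Besides the shell and the picture viewer there is one more tool, called after ">>>" by a JSON object that holds its "fn" and its "kwargs", one argument or row to a line. drive_tool: Moves the arm, as the interface text tells. Its arguments: {"type":"object","properties":{"targets":{"type":"array"},"newtons":{"type":"number"}},"required":["targets"]}

```bash
ls; mkdir -p pics; python3 - <<'E'
from cell import telemetry, eyes
import cv2
print(telemetry.observe())
for n in("top","side"):
    cv2.imwrite(f"pics/{n}0.png",cv2.cvtColor(eyes.camera(n),cv2.COLOR_RGB2BGR)); print(eyes.get_calibration(n))
E
```

```text
pics
{'time': 0.0, 'q': array([-1.29371081e+00,  3.09011693e-01,  1.63520464e+00,  2.98525229e-05,
        1.19967446e+00, -6.97005108e-02]), 'qd': array([-0.00027272, -0.00155133,  0.00075759,  0.00057021,  0.00019413,
        0.00136864]), 'joint_torque': array([ 3.08619901e-04, -4.15252197e+01, -2.76665783e+01, -2.15004916e-04,
        1.01415231e-02, -3.50129888e-06]), 'position': array([ 212.17983576, -587.00689723,  230.03428306]), 'eef_rot': array([ 0.12191575, -0.12206439,  0.69731312, -0.69569479]), 'force': array([ 0.20143805,  0.16535404, -0.17916023]), 'ft_torque': array([-0.00169706,  0.0192266 ,  0.00234138]), 'gripper_width': 85.25545257769156}
{'K': array([[473.95276199,   0.        , 259.91564701],
       [  0.        , 473.95276199, 194.93523609],
       [  0.        ,   0.        ,   1.        ]]), 'dist': array([0.05608035, 0.        , 0.        , 0.        , 0.        ]), 'extrinsics': array([[-8.68095651e-03, -9.82754566e-01,  1.84710867e-01,
         2.83260918e+02],
       [-9.99849867e-01,  5.76044876e-03, -1.63420049e-02,
         8.66617751e+00],
       [ 1.49961625e-02, -1.84825000e-01, -9.82657028e-01,
         1.44793525e+03],
       [ 0.00000000e+00,  0.00000000e+00,  0.00000000e+00,
         1.00000000e+00]])}
{'K': array([[441.09942541,   0.        , 253.27069004],
       [  0.        , 441.09942541, 183.43064298],
       [  0.        ,   0.        ,   1.        ]]), 'dist': array([-0.0627308,  0.       ,  0.       ,  0.       ,  0.       ]), 'extrinsics': array([[-9.76341455e-01, -1.74101869e-01,  1.28241581e-01,
         3.79571256e+02],
       [-2.15847896e-01,  7.49249979e-01, -6.26126308e-01,
         8.19523868e+02],
       [ 1.29247587e-02, -6.38993746e-01, -7.69103337e-01,
         1.08963383e+03],
       [ 0.00000000e+00,  0.00000000e+00,  0.00000000e+00,
         1.00000000e+00]])}
```

View pics/top0.png

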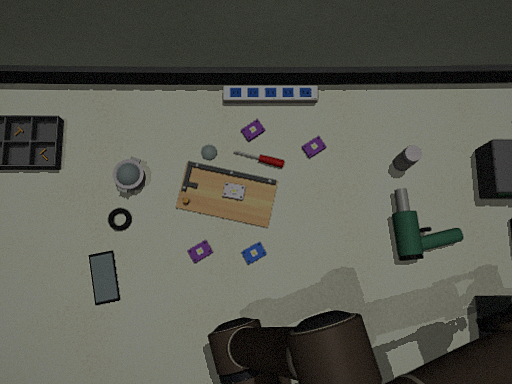

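View pics/side0.png

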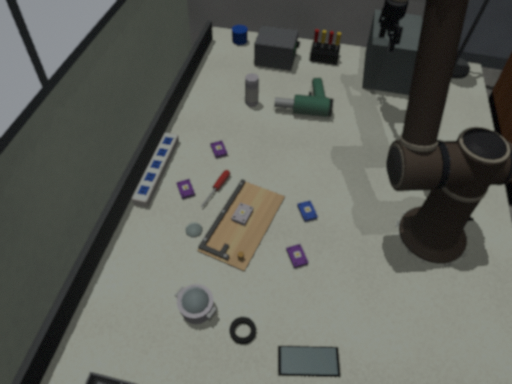

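The top view shows the jig at about (230,195). The silver block is at (234,191), the rail runs along the upper edge from (190,165) to (276,181), and the stop is at the left around (188,175). The standoff is at (186,201), the lens at (209,152) and the screwdriver at (260,158). I'll zoom in on this area.

```bash
python3 - <<'E'
import cv2,numpy as np
a=cv2.imread("pics/top0.png")[150:235,165:290]; b=cv2.imread("pics/side0.png")[170:275,190:295]
a=cv2.resize(a,None,fx=6,fy=6,interpolation=cv2.INTER_CUBIC);a=cv2.convertScaleAbs(a,alpha=1.6)
b=cv2.convertScaleAbs(cv2.resize(b,None,fx=5.7,fy=5.7,interpolation=cv2.INTER_CUBIC),alpha=1.6)
cv2.imwrite("pics/topc.png",a);cv2.imwrite("pics/sidec.png",b)
E
```

```text
(no output)
```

View pics/topc.png

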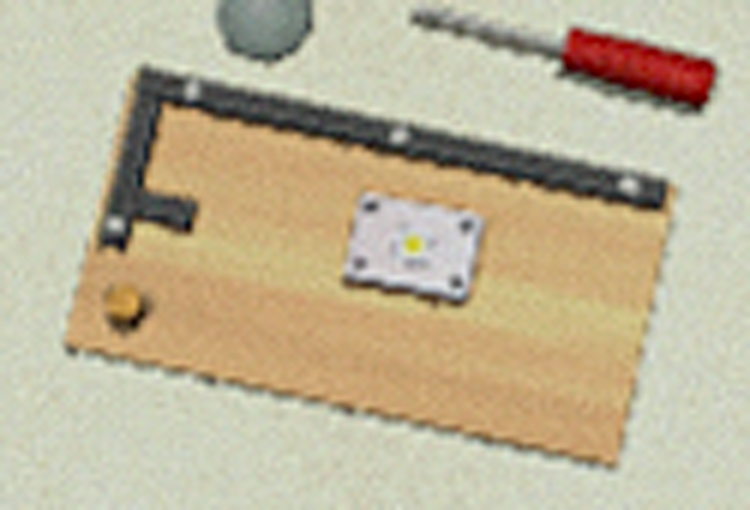

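The crop shows the block (343–482, 190–302) about 5° off the rail, with its long axis lengthwise along the rail. The pocket corner is at about (165,107), the keeper at (165–195, 197–230) and the standoff at (125,308). Next I'll measure from masks.

```bash
cat > h.py <<'E'
import cv2,numpy as np
from cell import telemetry, eyes
def world(px,z,cam="top"):
    c=eyes.get_calibration(cam);E=c["extrinsics"]
    u=cv2.undistortPoints(np.float64(px).reshape(-1,1,2),c["K"],c["dist"]).reshape(-1,2)
    d=np.c_[u,np.ones(len(u))]@E[:3,:3].T;o=E[:3,3]
    return (o+d*((z-o[2])/d[:,2])[:,None])[:,:2]
def block(img,roi=(150,235,165,290)): # RGB
    r0,r1,c0,c1=roi;h=cv2.cvtColor(img[r0:r1,c0:c1],cv2.COLOR_RGB2HSV)
    h=cv2.resize(h,None,fx=4,fy=4,interpolation=cv2.INTER_LINEAR)
    return h
E
python3 - <<'E'
from h import *
im=cv2.cvtColor(cv2.imread("pics/top0.png"),cv2.COLOR_BGR2RGB)
sc=6;c=cv2.resize(im[150:235,165:290],None,fx=sc,fy=sc,interpolation=cv2.INTER_CUBIC)
h=cv2.cvtColor(c,cv2.COLOR_RGB2HSV)
full=lambda p:(np.float64(p)+.5)/sc-.5+[165,150]
for p in [(300,200),(440,220),(400,270),(250,135),(300,30),(560,250)]: print(p,h[p[1],p[0]])
# block: not wood, low saturation within plate
roi=np.zeros(h.shape[:2],np.uint8);cv2.fillPoly(roi,[np.array([(320,165),(520,215),(490,320),(310,310)])],255)
m=((h[...,1]<75)&(h[...,2]>60)&(roi>0)).astype(np.uint8)*255
k=max(cv2.findContours(m,0,1)[0],key=cv2.contourArea)
r=cv2.minAreaRect(np.float32(world(full(k[:,0]),24)));print("block",r)
# dark / wood boundaries along columns (rail) and rows (stop)
v=cv2.GaussianBlur(h[...,2],(0,0),2).astype(int)
def foot(xs,a,b,vert=True):
    P=[]
    for x in xs:
        s=v[a(x):b(x),x] if vert else v[x,a(x):b(x)]
        g=np.diff(s);i=a(x)+g.argmax()+.5
        P.append((x,i) if vert else (i,x))
    return world(full(P),8)
R=foot(range(215,640,5),lambda x:int(85+.195*(x-190)),lambda x:int(130+.195*(x-190)))
S=foot(range(120,185,4),lambda y:int(150-(y-120)*.22)-15,lambda y:int(165-(y-120)*.22)+20,False)
for n,P in(("rail",R),("stop",S)):
    l=cv2.fitLine(np.float32(P),cv2.DIST_HUBER,0,.01,.01).ravel();print(n,l,np.degrees(np.arctan2(l[1],l[0])))
    globals()[n]=l
A=np.c_[rail[:2],-stop[:2]];t=np.linalg.solve(A,stop[2:]-rail[2:]);C=rail[2:]+t[0]*rail[:2];print("corner",C)
print("keeper mouth etc px->w20",world(full([(197,203),(193,232),(125,300),(68,348),(617,466)]),20))
np.save("rail.npy",rail)
y=rail[:2]*np.sign(rail[1]);x=np.array([y[1],-y[0]])
d=np.array(r[0])-C;print("block in corner frame",d@x,d@y,"x",x,"y",y)
E
```

```text
(300, 200) [ 18  99 129]
(440, 220) [135   4 131]
(400, 270) [  9  14 132]
(250, 135) [ 17 104 133]
(300, 30) [83 32 72]
(560, 250) [ 19 102 125]
block ((564.8916625976562, 65.64167022705078), (67.06746673583984, 48.628963470458984), 77.78771209716797)
rail [2.2127189e-01 9.7521216e-01 6.1282318e+02 6.0416817e+01] 77.21625
stop [ 9.7840923e-01 -2.0667702e-01  6.1719934e+02  2.0272015e+02] -11.927688
corner [643.83466 197.09378]
keeper mouth etc px->w20 [[588.78580858 176.54510853]
 [573.65343128 178.34805528]
 [538.58339871 212.20138008]
 [514.08116382 240.39573278]
 [452.00728408 -36.92525212]]
block in corner frame -47.899510076072715 -145.66156108485984 x [ 0.97521216 -0.22127189] y [0.22127189 0.97521216]
```

```bash
cat >> h.py <<'E'
C=np.array([643.8,197.1]);Y=np.array([.221,.975]);Y/=np.hypot(*Y);X=np.array([Y[1],-Y[0]])
def J(w): d=np.array(w)[:2]-C; return np.round([d@X,d@Y],1)
def W(x,y): return C+x*X+y*Y
E
python3 - <<'E'
from h import *
from scipy.spatial.transform import Rotation as R
s=telemetry.observe();q=s["eef_rot"];M=R.from_quat(np.r_[q[1:],q[0]]).as_matrix()
print(M.round(3)); a=np.degrees(np.arctan2(M[1,2],M[0,2]));print("jaw yaw",a,"jig y yaw 77.2; turn",(77.2-a+90)%180-90)
print("prepush",W(-97,-146),"shift",W(-97,-146)-s["position"][:2], s["position"])
E
```

```text
[[-0.94  -0.001  0.34 ]
 [-0.34   0.002 -0.94 ]
 [-0.    -1.    -0.002]]
jaw yaw -70.13185598951816 jig y yaw 77.2; turn -32.66814401048185
prepush [516.92511988  76.15470329] shift [304.73776798 663.20900001] [ 212.18735191 -587.05429672  230.14003108]
```

>>> {"fn": "drive_tool", "kwargs": {
  "targets": [
    [0,0.304,0.664,0,0,0,-33],
    [0,0.304,0.664,0,0,0,-33],
    [0,0.304,0.664,0,0,0,-33],
    [0,0.304,0.664,0,0,0,-33],
    [0,0.304,0.664,0,0,0,-33],
    [0,0.304,0.664,0,0,0,-33],
    [0,0.304,0.664,0,0,0,-33],
    [0,0.304,0.664,0,0,0,-33]
  ]
}}

```text
time: 0.77
position: [351.0, -283.2, 230.9]
eef_rot: [-0.081, 0.081, 0.703, -0.702]
force: [1.5, 0.2, 0.0]
gripper_width: 0.1
```

>>> {"fn": "drive_tool", "kwargs": {
  "targets": [
    [0,0.165,0.36,0,0,0,0],
    [0,0.165,0.36,0,0,0,0],
    [0,0.165,0.36,0,0,0,0],
    [0,0.165,0.36,0,0,0,0],
    [0,0.165,0.36,0,0,0,0],
    [0,0.165,0.36,0,0,0,0],
    [0,0.165,0.36,0,0,0,0],
    [0,0.165,0.36,0,0,0,0]
  ]
}}

```text
time: 1.43
position: [489.8, 19.9, 231.0]
eef_rot: [0.081, -0.081, -0.702, 0.703]
force: [0.8, -0.8, -0.5]
gripper_width: 0.1
```

>>> {"fn": "drive_tool", "kwargs": {
  "targets": [
    [0,0.015,0.034,0,0,0,0],
    [0,0.012,0.026,-0.04,0,0,0],
    [0,0.012,0.026,-0.08,0,0,0],
    [0,0.012,0.026,-0.12,0,0,0],
    [0,0.012,0.026,-0.15,0,0,0],
    [0,0.012,0.026,-0.17,0,0,0],
    [0,0.012,0.026,-0.17,0,0,0]
  ]
}}

```text
time: 2.02
position: [496.4, 43.8, 56.1]
eef_rot: [0.085, -0.077, -0.702, 0.703]
force: [-1.7, 0.4, -0.7]
gripper_width: 0.1
```

```bash
python3 - <<'E'
from h import *
s=telemetry.observe();print(s["position"],J(s["position"]),s["eef_rot"],s["force"],s["time"])
a=eyes.camera("top")[150:235,165:290];b=eyes.camera("side")[165:270,190:295]
f=lambda i:cv2.convertScaleAbs(cv2.resize(i[...,::-1],None,fx=4,fy=4,interpolation=cv2.INTER_CUBIC),alpha=1.6)
a,b=f(a),f(b)
o=np.zeros((520,800,3),np.uint8);o[:340,:500]=a;b=cv2.resize(b,(300,300));o[:300,500:]=b
cv2.imwrite("pics/p1.png",o)
E
```

```text
[496.4287066   43.79576945  56.13784756] [-109.8 -182.1] [ 0.08484737 -0.07669709 -0.7019885   0.70294426] [-1.67971483  0.44323989 -0.73133253] 2.0167
```

View pics/p1.png

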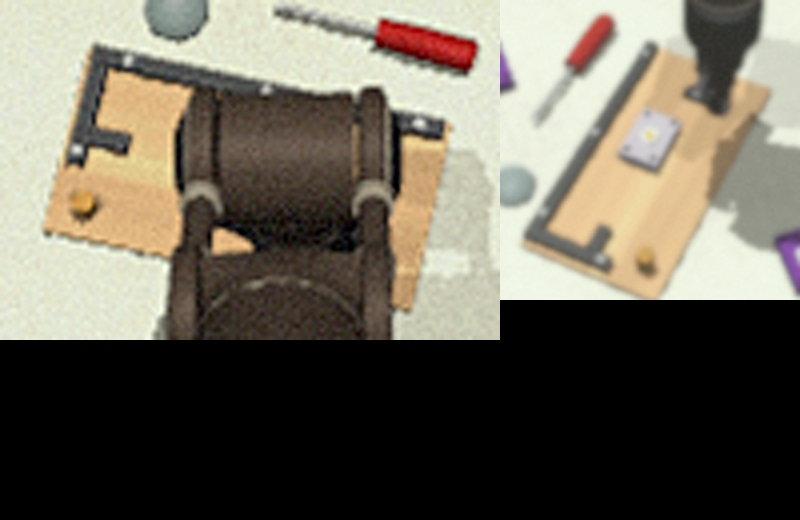

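>>> {"fn": "drive_tool", "kwargs": {
  "targets": [
    [0,0.022,0.032,0,0,0,0],
    [0,0.022,0.032,0,0,0,0],
    [0,0.022,0.032,0,0,0,0],
    [0,0.022,0.032,0,0,0,0]
  ]
}}

```text
time: 2.45
position: [525.2, 75.8, 63.2]
eef_rot: [-0.079, 0.082, 0.703, -0.702]
force: [-0.8, 0.1, 0.5]
gripper_width: -0.0
```

```bash
cat >> h.py <<'E'
def st():
    from scipy.spatial.transform import Rotation as R
    s=telemetry.observe();q=s["eef_rot"];M=R.from_quat(np.r_[q[1:],q[0]]).as_matrix()
    print("t",s["time"],"pos",s["position"].round(1),"jig",J(s["position"]),"jaw",np.degrees(np.arctan2(M[1,2],M[0,2])).round(1),"axis",M[:,1].round(3),"F",s["force"].round(1))
def blk(sc=6):
    im=eyes.camera("side");r0,r1,c0,c1=165,270,190,295
    c=cv2.resize(im[r0:r1,c0:c1],None,fx=sc,fy=sc,interpolation=cv2.INTER_CUBIC);h=cv2.cvtColor(c,cv2.COLOR_RGB2HSV)
    full=lambda p:(np.float64(p)+.5)/sc-.5+[c0,r0]
    # plate region in pixels: project plate's outline
    cal=eyes.get_calibration("side");E=np.linalg.inv(cal["extrinsics"])
    P=np.array([[*W(x,y),8] for x,y in((0,-255),(0,2),(-100,2),(-100,-255))])
    p=cv2.projectPoints(P,cv2.Rodrigues(E[:3,:3])[0],E[:3,3],cal["K"],cal["dist"])[0].reshape(-1,2)
    roi=np.zeros(h.shape[:2],np.uint8);cv2.fillPoly(roi,[np.int32((p-[c0,r0])*sc)],255)
    m=((h[...,1]<60)&(h[...,2]>85)&(roi>0)).astype(np.uint8)*255
    m=cv2.morphologyEx(m,cv2.MORPH_OPEN,np.ones((13,13)))
    k=max(cv2.findContours(m,0,1)[0],key=cv2.contourArea)
    w=world(full(k[:,0]),24,"side");r=cv2.minAreaRect(np.float32(w));j=np.array([J(a) for a in w])
    print("blk jig",J(r[0]),"size",np.round(r[1],1),"ang",round(r[2]-77.2,1),"ext",j.min(0),j.max(0))
    cv2.imwrite("pics/dbg.png",np.hstack([cv2.convertScaleAbs(c[...,::-1],alpha=1.5),cv2.merge([m]*3)]))
E
python3 -c "
from h import *
st();blk()
"
```

```text
t 2.45 pos [525.2  75.8  63.2] jig [ -88.9 -144.5] jaw -103.1 axis [ 0.003 -0.    -1.   ] F [-0.8  0.1  0.5]
blk jig [ -47.2 -139.9] size [65.6 47.4] ang 2.9 ext [ -71.5 -171.9] [ -23.5 -106.2]
```

>>> {"fn": "drive_tool", "kwargs": {
  "targets": [
    [0,-0.006,0.003,0,0,0,0],
    [0,-0.006,0.003,-0.02,0,0,0],
    [0,-0.006,0.003,-0.035,0,0,0],
    [0,-0.006,0.003,-0.045,0,0,0],
    [0,-0.006,0.003,-0.048,0,0,0],
    [0,-0.006,0.003,-0.048,0,0,0],
    [0,-0.006,0.003,-0.048,0,0,0],
    [0,-0.006,0.003,-0.048,0,0,0]
  ]
}}

```text
time: 3.17
position: [518.6, 78.7, 14.1]
eef_rot: [-0.08, 0.081, 0.703, -0.702]
force: [0.2, -0.3, -0.2]
gripper_width: -0.1
```

```bash
python3 -c "
from h import *
st();blk()
"
```

```text
t 3.1667 pos [518.6  78.7  14.1] jig [ -95.9 -143.2] jaw -103.1 axis [ 0.002  0.    -1.   ] F [ 0.2 -0.3 -0.2]
blk jig [ -46.1 -142.4] size [69.7 47.5] ang 5.8 ext [ -72.1 -177.9] [ -23.7 -105.9]
```

View pics/dbg.png

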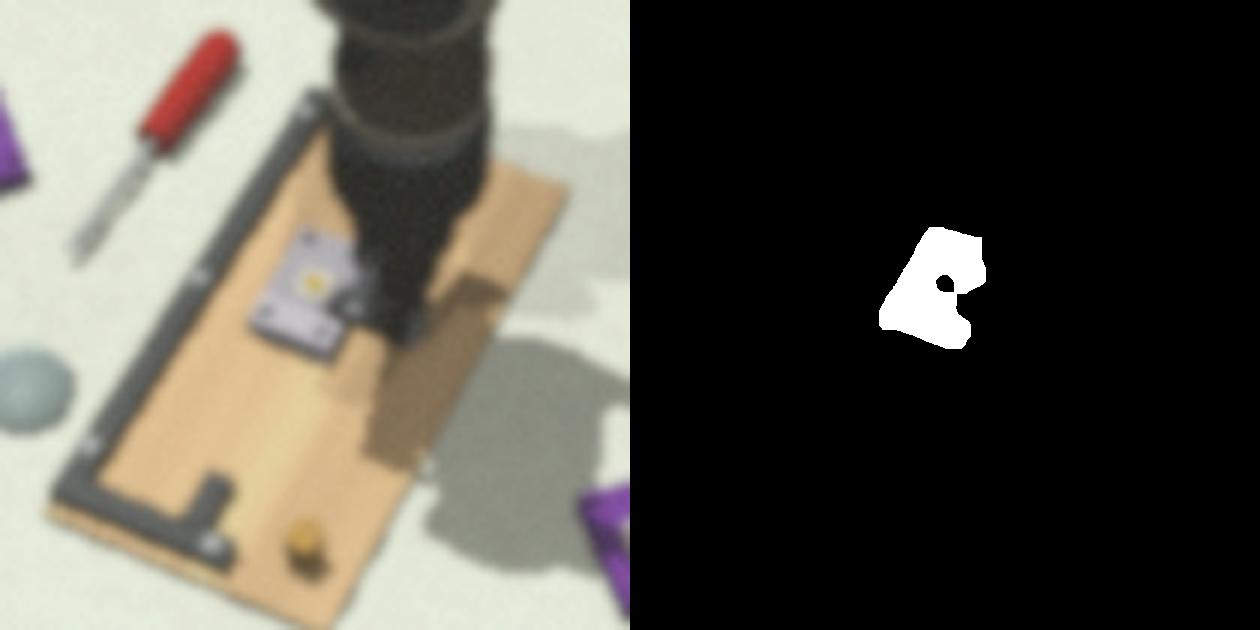

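The picture shows the fingertips down beside the middle of the block's outer long face, with a clear path to the rail at (200,275). I'll push toward the rail now.

>>> {"fn": "drive_tool", "kwargs": {
  "targets": [
    [0,0.006,-0.0014,0,0,0,0],
    [0,0.012,-0.0027,0,0,0,0],
    [0,0.016,-0.0036,0,0,0,0],
    [0,0.02,-0.0045,0,0,0,0],
    [0,0.024,-0.0054,0,0,0,0],
    [0,0.028,-0.0063,0,0,0,0],
    [0,0.032,-0.0073,0,0,0,0],
    [0,0.0345,-0.0078,0,0,0,0]
  ]
}}

```text
time: 3.88
position: [552.9, 70.8, 13.2]
eef_rot: [0.081, -0.081, -0.702, 0.702]
force: [-0.4, -0.9, 0.5]
gripper_width: -0.1
```

>>> {"fn": "drive_tool", "kwargs": {
  "targets": [
    [0,0.002,-0.0005,0,0,0,0],
    [0,0.003,-0.0007,0,0,0,0],
    [0,0.004,-0.0009,0,0,0,0],
    [0,0.004,-0.0009,0,0,0,0]
  ]
}}

```text
time: 4.22
position: [556.4, 70.0, 13.2]
eef_rot: [0.081, -0.081, -0.702, 0.702]
force: [-0.5, 0.2, -0.2]
gripper_width: 0.3
```

```bash
python3 -c "
from h import *
st();blk()
"
```

```text
t 4.2167 pos [556.4  70.   13.2] jig [ -57.1 -143.3] jaw -103.1 axis [ 0. -0. -1.] F [-0.5  0.2 -0.2]
blk jig [ -17.1 -135.2] size [39.9 65.2] ang -62.4 ext [ -48.1 -167.8] [  -3.5 -109.2]
```

>>> {"fn": "drive_tool", "kwargs": {
  "targets": [
    [0,0.002,-0.0005,0,0,0,0],
    [0,0.003,-0.0007,0,0,0,0],
    [0,0.004,-0.0009,0,0,0,0],
    [0,0.004,-0.0009,0,0,0,0]
  ]
}}

```text
time: 4.6
position: [560.2, 69.1, 13.2]
eef_rot: [0.081, -0.081, -0.702, 0.703]
force: [-0.5, -0.8, 0.5]
gripper_width: 0.0
```

>>> {"fn": "drive_tool", "kwargs": {
  "targets": [
    [0,0.001,-0.0002,0,0,0,0],
    [0,0.002,-0.0005,0,0,0,0],
    [0,0.002,-0.0005,0,0,0,0]
  ]
}}

```text
time: 4.85
position: [560.3, 68.8, 12.9]
eef_rot: [0.083, -0.079, -0.702, 0.703]
force: [-4.8, 1.7, 4.0]
gripper_width: -0.3
```

```bash
python3 -c "
from h import *
st();blk()
"
```

```text
t 4.85 pos [560.3  68.8  12.9] jig [ -53.1 -143.5] jaw -103.1 axis [-0.005  0.    -1.   ] F [-4.8  1.7  4. ]
blk jig [ -15.4 -133.8] size [36.1 58.7] ang -63.4 ext [ -43.1 -163.6] [  -3.5 -109.1]
```

>>> {"fn": "drive_tool", "kwargs": {
  "targets": [
    [0,0.002,-0.0005,0,0,0,0],
    [0,0.002,-0.0005,0,0,0,0],
    [0,0.002,-0.0005,0,0,0,0]
  ]
}}

```text
time: 5.15
position: [560.3, 68.8, 12.6]
eef_rot: [0.084, -0.078, -0.702, 0.703]
force: [-8.2, 2.6, 5.7]
gripper_width: 0.4
```

```bash
python3 -c "
from h import *
st();blk()
"
```

```text
t 5.15 pos [560.3  68.8  12.6] jig [ -53.1 -143.6] jaw -103.2 axis [-0.009  0.001 -1.   ] F [-8.2  2.6  5.7]
blk jig [ -22.8 -122.6] size [27.6 40.5] ang -5.2 ext [ -42.8 -137.7] [  -3.5 -109.2]
```

View pics/dbg.png

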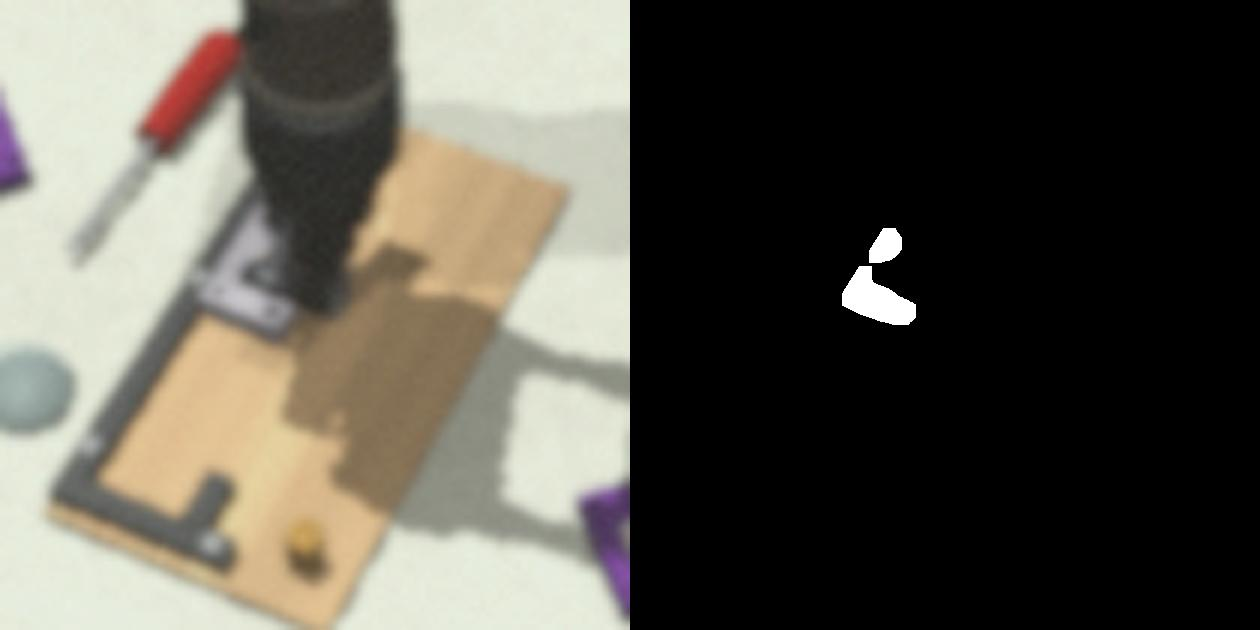

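The block is now along the rail, with contact force of about 8 N. I'll back off and go around to its -y end.

>>> {"fn": "drive_tool", "kwargs": {
  "targets": [
    [0,-0.005,0.001,0,0,0,0],
    [0,-0.02,0.0045,0,0,0,0],
    [0,-0.039,0.0088,0,0,0,0],
    [0,-0.046,-0.022,0,0,0,0],
    [0,-0.053,-0.0536,0,0,0,0],
    [0,-0.053,-0.0536,0,0,0,0]
  ]
}}

```text
time: 5.7
position: [510.7, 11.2, 13.3]
eef_rot: [0.081, -0.082, -0.702, 0.703]
force: [0.8, -0.5, -0.7]
gripper_width: -0.0
```

```bash
python3 -c "
from h import *
st();blk()
"
```

```text
t 5.7 pos [510.7  11.2  13.3] jig [ -88.7 -210.7] jaw -103.2 axis [ 0.001 -0.002 -1.   ] F [ 0.8 -0.5 -0.7]
blk jig [ -25.5 -143.7] size [68.5 44.1] ang 0.1 ext [ -47.6 -177.9] [  -3.5 -109.4]
```

>>> {"fn": "drive_tool", "kwargs": {
  "targets": [
    [0,0.025,-0.0057,0,0,0,0],
    [0,0.05,-0.0113,0,0,0,0],
    [0,0.064,-0.0145,0,0,0,0],
    [0,0.065,-0.0147,0,0,0,0],
    [0,0.066,-0.0107,0,0,0,0],
    [0,0.067,-0.0058,0,0,0,0],
    [0,0.068,-0.001,0,0,0,0]
  ]
}}

```text
time: 6.33
position: [577.7, 14.6, 12.7]
eef_rot: [-0.081, 0.08, 0.703, -0.702]
force: [-0.3, 0.5, 0.8]
gripper_width: 0.0
```

```bash
python3 -c "
from h import *
st();blk()
"
```

```text
t 6.3333 pos [577.7  14.6  12.7] jig [ -24.1 -192.6] jaw -103.1 axis [-0.002  0.    -1.   ] F [-0.3  0.5  0.8]
blk jig [ -13.5 -139.6] size [37.1 73.8] ang -64.9 ext [ -44.3 -179. ] [  -3.5 -109.2]
```

View pics/dbg.png

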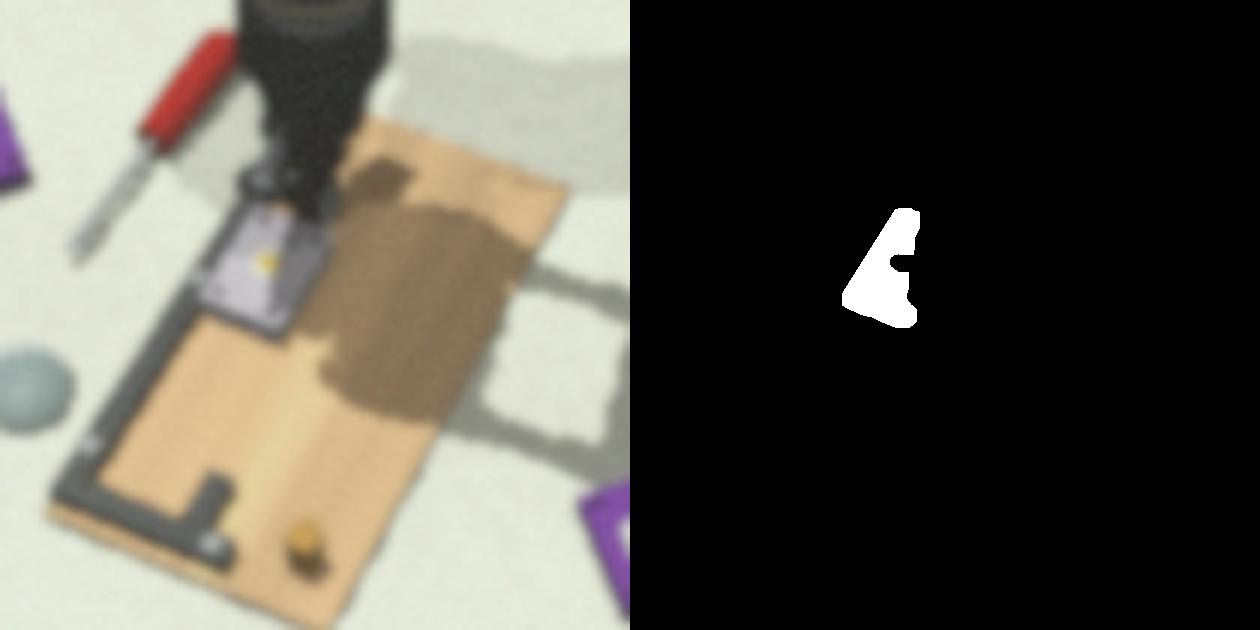

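The block is square on the rail with the fingers behind its -y end. Next I'll slide it along the rail.

>>> {"fn": "drive_tool", "kwargs": {
  "targets": [
    [0,0.0013,0.0058,0,0,0,0],
    [0,0.0027,0.0117,0,0,0,0],
    [0,0.004,0.0175,0,0,0,0],
    [0,0.0053,0.0234,0,0,0,0],
    [0,0.0067,0.0292,0,0,0,0],
    [0,0.008,0.035,0,0,0,0],
    [0,0.0094,0.041,0,0,0,0],
    [0,0.0106,0.0468,0,0,0,0]
  ]
}}

```text
time: 7.05
position: [589.8, 60.9, 13.2]
eef_rot: [0.081, -0.081, -0.702, 0.703]
force: [-1.6, -1.1, 0.7]
gripper_width: 0.0
```

```bash
python3 -c "
from h import *
st();blk()
"
```

```text
t 7.05 pos [589.8  60.9  13.2] jig [ -22.5 -144.8] jaw -103.1 axis [-0.001 -0.    -1.   ] F [-1.6 -1.1  0.7]
blk jig [-12.8 -90.4] size [36.6 72.8] ang -61.8 ext [ -45.2 -129.4] [ -3.5 -62.2]
```

View pics/dbg.png

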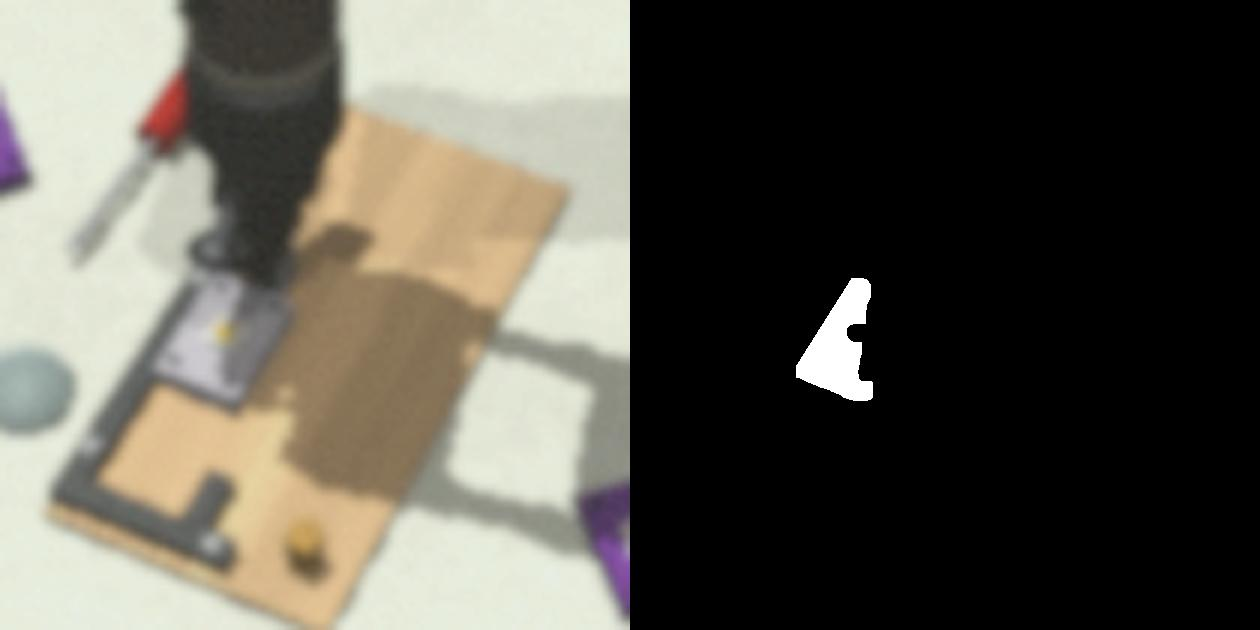

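>>> {"fn": "drive_tool", "kwargs": {
  "targets": [
    [0,0.0013,0.0058,0,0,0,0],
    [0,0.0027,0.0117,0,0,0,0],
    [0,0.004,0.0175,0,0,0,0],
    [0,0.0053,0.0234,0,0,0,0],
    [0,0.0067,0.0292,0,0,0,0],
    [0,0.008,0.035,0,0,0,0],
    [0,0.0094,0.041,0,0,0,0],
    [0,0.0106,0.0468,0,0,0,0]
  ]
}}

```text
time: 7.77
position: [600.8, 107.8, 13.4]
eef_rot: [-0.081, 0.081, 0.703, -0.702]
force: [0.3, -0.5, -0.1]
gripper_width: 0.5
```

>>> {"fn": "drive_tool", "kwargs": {
  "targets": [
    [0,0.0007,0.0029,0,0,0,0],
    [0,0.0013,0.0058,0,0,0,0],
    [0,0.002,0.0088,0,0,0,0],
    [0,0.0026,0.0117,0,0,0,0],
    [0,0.0026,0.0117,0,0,0,0]
  ]
}}

```text
time: 8.18
position: [603.3, 119.3, 13.3]
eef_rot: [-0.081, 0.081, 0.703, -0.702]
force: [1.6, -0.0, -0.7]
gripper_width: -0.3
```

```bash
python3 -c "
from h import *
st();blk()
"
```

```text
t 8.1833 pos [603.3 119.3  13.3] jig [-22.3 -84.8] jaw -103.1 axis [ 0.  0. -1.] F [ 1.6 -0.  -0.7]
blk jig [-15.4 -29.9] size [38.7 68.1] ang -65.8 ext [-44.9 -66.5] [-3.6 -2.4]
```

Nearly home, so I'll take small steps until the force rises.

>>> {"fn": "drive_tool", "kwargs": {
  "targets": [
    [0,0.0004,0.002,0,0,0,0],
    [0,0.0009,0.004,0,0,0,0],
    [0,0.0009,0.004,0,0,0,0]
  ]
}}

```text
time: 8.48
position: [604.1, 123.0, 13.3]
eef_rot: [-0.081, 0.081, 0.703, -0.702]
force: [-0.5, 0.6, 0.3]
gripper_width: -0.0
```

>>> {"fn": "drive_tool", "kwargs": {
  "targets": [
    [0,0.0004,0.002,0,0,0,0],
    [0,0.0007,0.003,0,0,0,0],
    [0,0.0007,0.003,0,0,0,0]
  ]
}}

```text
time: 8.73
position: [604.8, 125.7, 13.2]
eef_rot: [0.081, -0.081, -0.702, 0.703]
force: [-0.0, -1.7, -0.2]
gripper_width: 0.2
```

>>> {"fn": "drive_tool", "kwargs": {
  "targets": [
    [0,0.0004,0.002,0,0,0,0],
    [0,0.0007,0.003,0,0,0,0],
    [0,0.0007,0.003,0,0,0,0]
  ]
}}

```text
time: 8.98
position: [604.9, 126.2, 13.2]
eef_rot: [0.081, -0.08, -0.701, 0.704]
force: [-1.2, -8.7, 3.0]
gripper_width: -0.1
```

>>> {"fn": "drive_tool", "kwargs": {
  "targets": [
    [0,0.0004,0.002,0,0,0,0],
    [0,0.0004,0.002,0,0,0,0],
    [0,0.0004,0.002,0,0,0,0]
  ]
}}

```text
time: 9.23
position: [605.0, 126.4, 13.2]
eef_rot: [0.081, -0.079, -0.7, 0.705]
force: [-0.6, -12.9, 2.6]
gripper_width: 0.1
```

```bash
python3 -c "
from h import *
st();blk()
"
```

```text
t 9.2333 pos [605.  126.4  13.2] jig [-22.2 -77.5] jaw -103.0 axis [-0.003 -0.007 -1.   ] F [ -0.6 -12.9   2.6]
blk jig [-13.8 -21.4] size [35.3 66.9] ang -61.9 ext [-44.6 -57.8] [-3.6  3.9]
```

>>> {"fn": "drive_tool", "kwargs": {
  "targets": [
    [0,-0.002,-0.008,0,0,0,0],
    [0,-0.0055,-0.0244,0,0,0,0],
    [0,-0.025,-0.02,0,0,0,0],
    [0,-0.05,-0.0143,0,0,0,0],
    [0,-0.0718,-0.0094,0,0,0,0],
    [0,-0.067,0.012,0,0,0,0],
    [0,-0.062,0.0345,0,0,0,0],
    [0,-0.062,0.0345,0,0,0,0]
  ]
}}

```text
time: 9.95
position: [545.1, 168.7, 14.0]
eef_rot: [-0.079, 0.081, 0.704, -0.701]
force: [1.0, -0.7, 0.6]
gripper_width: -0.1
```

```bash
python3 -c "
from h import *
st();blk()
"
```

```text
t 9.95 pos [545.1 168.7  14. ] jig [-90.  -49.5] jaw -103.0 axis [ 0.003  0.003 -1.   ] F [ 1.  -0.7  0.6]
blk jig [-25.1 -30.5] size [68.9 43.1] ang 0.1 ext [-46.7 -65. ] [-3.6  3.9]
```

View pics/dbg.png

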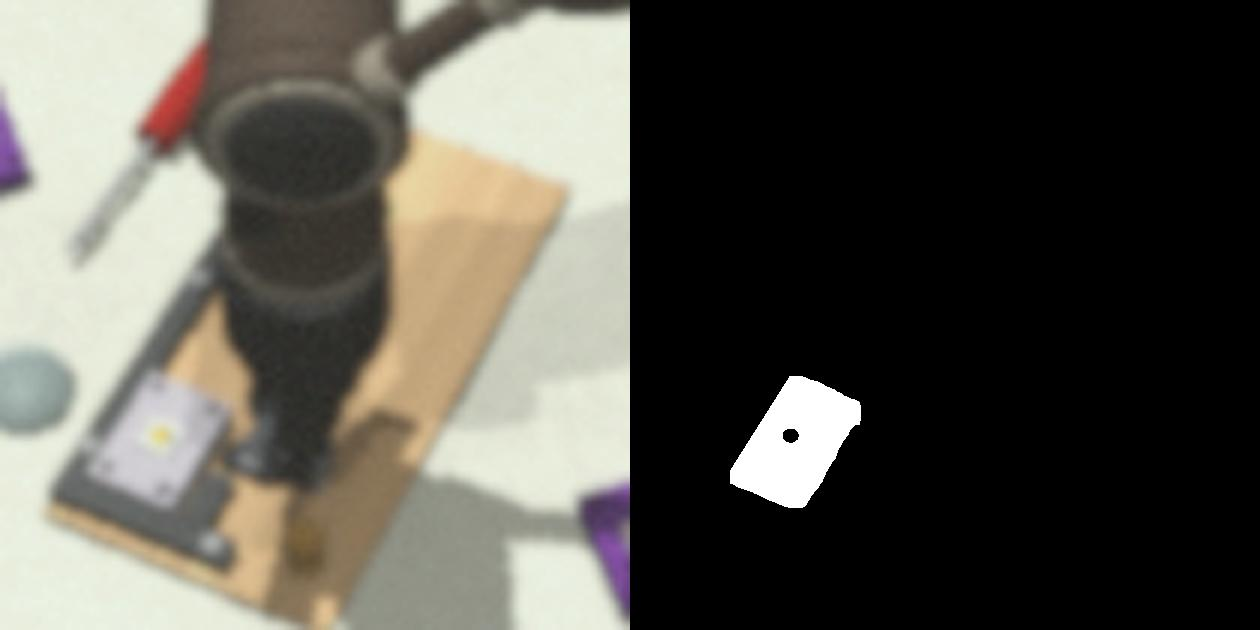

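The block is in the pocket, parallel and against the stop. I'll press its protruding part against the rail to confirm.

>>> {"fn": "drive_tool", "kwargs": {
  "targets": [
    [0,0.0095,-0.0065,0,0,0,0],
    [0,0.019,-0.0086,0,0,0,0],
    [0,0.026,-0.0101,0,0,0,0],
    [0,0.03,-0.011,0,0,0,0],
    [0,0.033,-0.0117,0,0,0,0],
    [0,0.035,-0.0121,0,0,0,0],
    [0,0.037,-0.0126,0,0,0,0],
    [0,0.037,-0.0126,0,0,0,0]
  ]
}}

```text
time: 10.67
position: [579.3, 152.5, 12.8]
eef_rot: [0.082, -0.08, -0.702, 0.703]
force: [-3.0, -0.3, 2.2]
gripper_width: -0.4
```

```bash
python3 -c "
from h import *
st()
"
```

```text
t 10.6667 pos [579.3 152.5  12.8] jig [-53.  -57.8] jaw -103.1 axis [-0.004 -0.    -1.   ] F [-3.  -0.3  2.2]
```

>>> {"fn": "drive_tool", "kwargs": {
  "targets": [
    [0,0.003,-0.0007,0,0,0,0],
    [0,0.003,-0.0007,0,0,0,0],
    [0,-0.005,0.001,0,0,0,0],
    [0,-0.03,0.006,0,0,0,0],
    [0,-0.035,0.003,0.03,0,0,0],
    [0,-0.06,-0.02,0.07,0,0,0],
    [0,-0.085,-0.04,0.1,0,0,0],
    [0,-0.11,-0.06,0.13,0,0,0]
  ]
}}

```text
time: 11.33
position: [479.3, 99.3, 134.1]
eef_rot: [0.079, -0.081, -0.703, 0.703]
force: [0.6, -0.8, 1.2]
gripper_width: -0.2
```

>>> {"fn": "drive_tool", "kwargs": {
  "targets": [
    [0,-0.02,-0.04,0.02,0,0,0],
    [0,-0.04,-0.08,0.04,0,0,0],
    [0,-0.05,-0.11,0.06,0,0,0],
    [0,-0.06,-0.14,0.08,0,0,0],
    [0,-0.06,-0.17,0.08,0,0,0],
    [0,-0.06,-0.2,0.08,0,0,0],
    [0,-0.06,-0.2,0.08,0,0,0]
  ]
}}

```text
time: 11.92
position: [420.5, -105.3, 214.5]
eef_rot: [0.08, -0.085, -0.701, 0.704]
force: [-1.2, -0.2, -0.6]
gripper_width: -0.0
```

```bash
python3 - <<'E'
from h import *
st();blk()
im=eyes.camera("top")[150:235,165:290]
a=cv2.convertScaleAbs(cv2.resize(im[...,::-1],None,fx=6,fy=6,interpolation=cv2.INTER_CUBIC),alpha=1.6)
cv2.imwrite("pics/topf.png",a)
E
```

```text
t 11.9167 pos [ 420.5 -105.3  214.5] jig [-150.9 -344.3] jaw -103.4 axis [ 0.005 -0.005 -1.   ] F [-1.2 -0.2 -0.6]
blk jig [-25.1 -30.9] size [67.4 43.1] ang 0.1 ext [-46.7 -64.6] [-3.6  2.8]
```

View pics/topf.png

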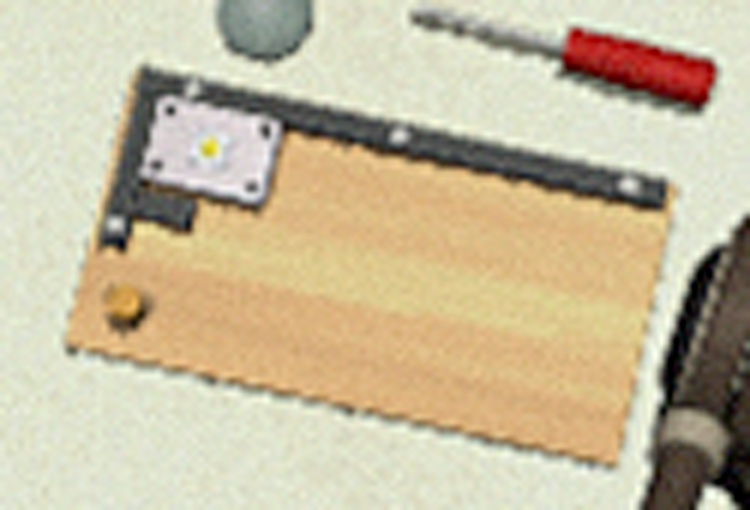

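The block (145–282, 97–207) sits tight against the rail and stop. The standoff, lens and screwdriver are at the same pixels as at the start, and the hand is clear.

```bash
python3 -c "
from cell import close_job
print(close_job())"
```

```text
the job is handed in; nothing more can be done
None
```

The block is seated in the corner pocket, against both the rail and the end stop, and the job was handed in at about 12 s of the 42 s allowed. I pushed it with shut fingertips, first against the rail and then along it until it met the stop. Then I pressed its protruding part against the rail again and withdrew the hand.

**Contact checks:** The force rose to about 8 N at the rail and 13 N at the stop. The second rail press met the block at the same tool position as the first (jig x about -53 mm), so it had stayed against the rail.

**Final pictures:**
- **Pose:** The block is parallel to the rail within about 0.1°, and its measured y is -31 mm (-32 mm is fully home).
- **Bystanders:** The standoff, lens and screwdriver look unmoved. I did not re-check the other bystanders in the last picture, but the hand never worked near them.

**Disagreement:** The side-view mask put the block at x = -25.1 mm instead of -22 mm, right at the 3 mm limit. The mask is clipped on the rail side, which shifts that reading, so I relied on the contact positions and the top view. Both show it against the rail.

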